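# Find the filled ointment jar by its weight

## Task

Of the three identical white jars with blue lids on the pharmacy counter, one is filled and two are empty; lift them to feel which is heavy. Stand the filled jar upright in the orange dispensing tray and leave the two empty jars standing on the counter, out of the tray. Set jars down gently: do not drop them or knock them over.

Things in the scene. Friction and masses are not known exactly. Their poses are not given: they have to be found in the camera images.
- jar_a: one of three identical opaque white jars with blue screw lid: upright cylinder 54 mm in diameter, 90 mm tall (lid: top 20 mm). Either filled (solid contents, 0.35 to 0.45 kg in all) or empty (0.08 kg); nothing outside shows which, and the filled one changes every time. On the counter. Origin: centre of underside; z up its axis, yaw without meaning. Grip the white body about 55 mm up, 20 N
- jar_b: one of three identical opaque white jars with blue screw lid: upright cylinder 54 mm in diameter, 90 mm tall (lid: top 20 mm). Either filled (solid contents, 0.35 to 0.45 kg in all) or empty (0.08 kg); nothing outside shows which, and the filled one changes every time. On the counter. Origin: centre of underside; z up its axis, yaw without meaning. Grip the white body about 55 mm up, 20 N
- jar_c: one of three identical opaque white jars with blue screw lid: upright cylinder 54 mm in diameter, 90 mm tall (lid: top 20 mm). Either filled (solid contents, 0.35 to 0.45 kg in all) or empty (0.08 kg); nothing outside shows which, and the filled one changes every time. On the counter. Origin: centre of underside; z up its axis, yaw without meaning. Grip the white body about 55 mm up, 20 N
- orange_tray: shallow open orange plastic tray fixed to the counter, 140 mm along its x, 120 mm along its y, 22 mm tall, walls 4 mm thick, floor 4 mm above the counter (a jar in it has its underside there). Origin: centre of its underside; z up. A jar goes well in the middle
Mind the look-alikes: they are no part of the job. Leave any pink look-alike of the jar_a alone.

How it is judged:
By the outcome, as a careful person would: the job done as asked, in the order asked, and still so for the second after the job is handed in, with the robot touching nothing.
It also fails if it takes over 61 s, if anything falls off the work surface, if the arm or the gripper's body presses on something with over 40 N, if the wrist force passes 120 N, or if a joint passes its speed limit or range.

## Robot

A 6-joint arm with a two-finger parallel gripper is mounted at the origin on the work surface. World frame = base frame: x ahead of the robot, y to its left, z up, the work surface at z = 0. Lengths are in m, angles in rad, forces in N, time in s.
With the tool pointing down it reaches from about 0.35 to 0.875 m from the base axis. Payload 4.2 kg.
Tool frame: the origin (TCP) lies midway between the tips of the shut fingers; the grasp point (between the pads) lies 19 mm behind it (arm.grasp_offset is the distance from the TCP to the grasp point, in m); z points along the fingers, y is the direction in which the jaws open and shut (so a half turn about z gives the same grasp; the last joint's range is limited). The gripper opens to 85 mm and grips with 20 to 120 N. Pads are 22 mm wide; open, the fingers measure 114 mm over their backs; the gripper's body (76 mm by 85 mm) begins 54 mm behind the grasp point. The pads swing forward as they close: fully open they stand 13 mm farther back than shut.
Start: joints at [-1.08, 0.385, 0.008, 0, -1.194, -0.259], TCP at [0.144, -0.608, 0.231] pointing down, gripper open.
Joint ranges: [-3.14, 3.14], [-1.21, 2.06], [-1.07, 1.41], [-3.16, 2.05], [-2.99, -0.16], [-3.1, 3.1]. Speed limits (rad/s): [2.79, 2.79, 3.14, 3.14, 3.14, 3.14].

## Interface

Orientations are given as a unit quaternion [x, y, z, w].
In Python, from station import arm, camera, camera_model gives the robot as it stands.
- The arm moves only by the shell command python3 -m crank 'ROWS' [OPENING]. ROWS is JSON, a list of rows, each a list of 2 entries, a list of its own where there are three numbers: the shift along the tool's x, y, z in m, then the turn about the tool's z in rad. A call has 1 to 10 rows; each row shifts and turns the commanded pose from where the row before left it, along the tool's axes as they then stand; what a row does not reach is not made up. A row lasts 1/8 s, in which the tool goes at most 62.5 mm and 10.7 degrees, less where a joint would pass 70% of its speed; a pose out of reach is approached as far as the arm can. A call is refused whole if a number of a shift passes 0.0625 or a number of a turn 0.188, either way. A call with a gripper value outside its range is refused whole. OPENING is the gripper command: -1 is fully open, 1 is shut, values between are in proportion, set as the call begins (- or left out, the last holds). The fingers move at their own pace and stop on an object; the grip force is fixed at half the most. Time passes only in rows, so rows that do not move let the fingers close. It gives the time, the measured TCP pose, the force and the opening at its end, in the units of the state.
- arm.observe(): the state, without advancing time (a new reading comes with each control period).
- camera(name): name is "scene" or "top"; returns (picture, depth): 480x640x3 uint8, blue, green, red; 480x640 float32, m along the optical axis (not along the pixel's ray), 0 where there is no reading.
- camera_model(name): a dict with "vertical_fov" (degrees; the focal length in pixels is half the picture's height over the tangent of half this angle, whatever the lens; pixels are square), "cx", "cy" (the principal point, pixels), "dist_coeffs" ([k1, k2, p1, p2, k3] as OpenCV has them; the pictures are not rectified), "R" (3x3) and "t" (3): a world point X has camera coordinates R X + t. Camera axes: x right, y down, z forward; pixel columns grow to the right and rows downward; lengths in m; the calibration is good to about 2 mm. A picture is of the moment at which its call begins. camera_model takes no time and is no camera call.
- arm.finish_job(): hands the job in, once; it reports no verdict.
The state is a dict: "time": time; "joint_positions": joint angles; "joint_velocities": joint speeds; "joint_torque": joint torques, N m; "tcp_pos": TCP position; "ee_rot": TCP orientation; "ft_force": force on the tool from outside, world axes, zero at the start; "torque": the same for the moment, N m; "grip_width": finger opening in m.
Only numpy, scipy, OpenCV 4.12 (cv2) and the standard library are available. Lean on these libraries where they do the work, as an engineer would, in place of code of your own. Each camera call takes 0.05 s, during which the arm holds its last target. There are 200 camera calls.

## Working session

There is one attempt and no reset: what is moved stays moved. The work goes in short steps, Python scripts to look and compute and a shell command to move; the robot and the scene stay as the last step left them, time stands still between calls to the robot, and variables do not carry over. Pictures are saved under pics/ and viewed, about 8 in all and at most 12, crops included, and the job is handed in when it is done.

```bash
mkdir -p pics; cat > h.py <<'E'
import numpy as np,cv2
from station import arm,camera,camera_model
def cloud(n):
    p,d=camera(n);m=camera_model(n)
    f=240/np.tan(np.radians(m["vertical_fov"])/2)
    K=np.array([[f,0,m["cx"]],[0,f,m["cy"]],[0,0,1]])
    v,u=np.mgrid[:480,:640]
    q=cv2.undistortPoints(np.stack([u,v],-1).reshape(-1,1,2).astype(np.float64),K,np.array(m["dist_coeffs"])).reshape(480,640,2)
    c=np.dstack([q*d[...,None],d])
    X=(c-np.array(m["t"]))@np.array(m["R"])
    X[d==0]=np.nan
    return p,X
E
python3 - <<'E'
from h import *
for n in("top","scene"):
    p,X=cloud(n);cv2.imwrite(f"pics/{n}1.png",p);np.save(n+".npy",X)
    hsv=cv2.cvtColor(p,cv2.COLOR_BGR2HSV)
    for nm,lo,hi in(("blue",(95,90,40),(130,255,255)),("orange",(5,130,80),(22,255,255)),("pink",(140,50,80),(178,255,255))):
        k,l,s,c=cv2.connectedComponentsWithStats(cv2.inRange(hsv,lo,hi))
        for i in range(1,k):
            if s[i,4]>60:
                P=X[l==i];P=P[~np.isnan(P[:,0])]
                if len(P): print(n,nm,c[i].round(),s[i],np.median(P,0).round(3),np.percentile(P,2,0).round(3),np.percentile(P,98,0).round(3))
o=arm.observe();print(o)
E
```

```text
top blue [159.  88.] [143  17  26 119 310] [0.769 0.33  0.03 ] [0.691 0.313 0.02 ] [0.924 0.35  0.039]
top blue [270.  42.] [ 238   30   64   26 1509] [0.85  0.109 0.076] [0.826 0.053 0.073] [0.873 0.166 0.079]
top blue [271.  85.] [211  81 120   8 436] [0.789 0.111 0.021] [0.783 0.    0.011] [0.795 0.227 0.031]
top blue [ 62. 147.] [ 52 145  26   5  61] [0.667 0.512 0.026] [0.664 0.489 0.018] [0.671 0.53  0.033]
top blue [293. 214.] [278 199  30  31 739] [0.516 0.068 0.089] [0.493 0.044 0.07 ] [0.541 0.092 0.092]
top blue [378. 216.] [363 201  31  31 742] [ 0.51  -0.083  0.089] [ 0.487 -0.108  0.071] [ 0.535 -0.06   0.092]
top blue [503. 241.] [487 226  34  31 820] [ 0.462 -0.301  0.088] [ 0.438 -0.327  0.069] [ 0.486 -0.279  0.092]
top orange [410. 126.] [404 119  14  12  73] [ 0.689 -0.152  0.051] [ 0.683 -0.166  0.044] [ 0.7   -0.144  0.056]
top orange [635. 137.] [628 124  12  31 158] [ 0.67  -0.586  0.026] [ 0.638 -0.596  0.018] [ 0.685 -0.58   0.05 ]
top orange [602. 167.] [589 151  33  30 542] [ 0.582 -0.47   0.111] [ 0.567 -0.5    0.1  ] [ 0.611 -0.456  0.124]
top orange [17
[... 1668 characters left out ...]
3]
{'time': 0.1, 'joint_positions': array([-1.08039404e+00,  3.85480648e-01,  6.76444529e-03, -4.30676052e-04,
       -1.19401323e+00, -2.58585546e-01]), 'joint_velocities': array([ 0.00068254, -0.00076496,  0.00402986,  0.00160145,  0.00077093,
       -0.00140268]), 'joint_torque': array([-3.85147960e-04, -3.93318343e+01,  1.88930690e+01,  4.19791684e+00,
       -2.57619584e-03,  3.83301327e-06]), 'tcp_pos': array([ 0.14347698, -0.6077701 ,  0.23033179]), 'ee_rot': array([-1.15570064e-01,  9.93298840e-01,  9.72782559e-04, -1.67283263e-04]), 'ft_force': array([ 0.4356885 ,  1.09151635, -0.58744155]), 'torque': array([ 0.01550606,  0.01261559, -0.0413979 ]), 'grip_width': 0.08521516315557148}
```

View pics/top1.png

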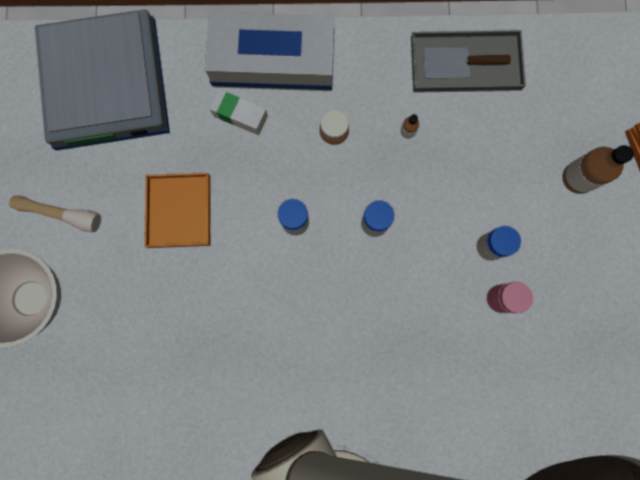

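View pics/scene1.png

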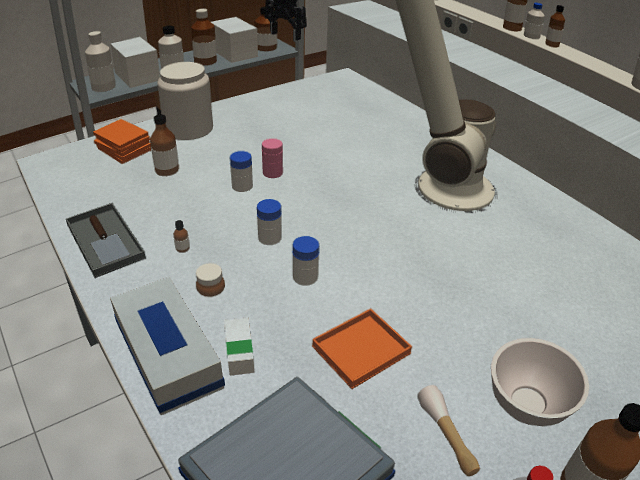

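Top view: the jars' blue lids are at (293,214), (378,216) and (503,241), the pink look-alike is at (514,298) and the tray at (178,210). The scene view shows the same layout. Jar positions: A (0.518, 0.069), B (0.513, -0.083), C (0.464, -0.303). The tray centre is (0.543, 0.293), with its 140 mm side along x. Heights and sizes match the spec. I'll start with C, opening the jaws along world y so they clear the pink jar.

```bash
python3 -m crank '[[[0,0,0],0.116],[[0,0,0],0.116],[[-0.04,0.038,0.003],0],[[-0.04,0.038,0.003],0],[[-0.04,0.038,0.003],0],[[-0.04,0.038,0.003],0],[[-0.04,0.038,0.003],0],[[-0.04,0.038,0.003],0],[[-0.04,0.038,0.003],0],[[-0.04,0.039,0.003],0]]' -1; python3 -m crank '[[[0,0,0],0],[[0,0,0],0]]'
```

```text
time: 1.35
tcp_pos: [0.4646, -0.3018, 0.2069]
ee_rot: [0.0, 1.0, 0.0, -0.0]
ft_force: [1.0, -0.6, -0.1]
grip_width: 0.0852
time: 1.6
tcp_pos: [0.4633, -0.3031, 0.2069]
ee_rot: [-0.0, 1.0, 0.0, -0.001]
ft_force: [0.5, 0.4, -0.4]
grip_width: 0.0855
```

```bash
python3 -m crank '[[[0,0,0.04],0],[[0,0,0.04],0],[[0,0,0.035],0],[[0,0,0.025],0],[[0,0,0.02],0],[[0,0,0.014],0],[[0,0,0],0],[[0,0,0],0]]'; python3 -m crank '[[[0,0,0],0],[[0,0,0],0],[[0,0,0],0],[[0,0,0],0],[[0,0,0],0],[[0,0,0],0],[[0,0,0],0],[[0,0,0],0]]' 1
```

```text
time: 2.6
tcp_pos: [0.464, -0.3039, 0.0341]
ee_rot: [0.0, 1.0, -0.0, 0.001]
ft_force: [1.0, -0.1, 0.4]
grip_width: 0.0855
time: 3.6
tcp_pos: [0.4642, -0.3036, 0.0344]
ee_rot: [-0.0, 1.0, -0.0, 0.001]
ft_force: [-1.6, -0.1, 6.1]
grip_width: 0.0531
```

```bash
python3 -m crank '[[[0,0,-0.005],0],[[0,0,-0.01],0],[[0,0,-0.015],0],[[0,0,-0.015],0],[[0,0,-0.01],0],[[0,0,-0.005],0],[[0,0,0],0],[[0,0,0],0],[[0,0,0],0],[[0,0,0],0]]'; for i in 1 2 3; do python3 -m crank '[[[0,0,0],0]]'; done
```

```text
time: 4.85
tcp_pos: [0.4635, -0.3033, 0.093]
ee_rot: [0.0, 1.0, 0.0, -0.0]
ft_force: [-0.4, -0.1, -0.1]
grip_width: 0.0529
time: 4.97
tcp_pos: [0.4636, -0.3033, 0.0931]
ee_rot: [0.0, 1.0, 0.0, -0.0]
ft_force: [0.3, 0.4, -1.3]
grip_width: 0.0526
time: 5.1
tcp_pos: [0.4637, -0.3033, 0.0933]
ee_rot: [0.0, 1.0, 0.0, -0.0]
ft_force: [-0.2, 0.4, -0.2]
grip_width: 0.0529
time: 5.22
tcp_pos: [0.4637, -0.3033, 0.0933]
ee_rot: [0.0, 1.0, -0.0, 0.0]
ft_force: [-0.9, -0.4, -0.6]
grip_width: 0.0529
```

C weighs about 0.6 N, so it's empty. Setting it back down.

```bash
python3 -m crank '[[[0,0,0.01],0],[[0,0,0.015],0],[[0,0,0.015],0],[[0,0,0.01],0],[[0,0,0.005],0],[[0,0,0.003],0],[[0,0,0.0015],0],[[0,0,0],0],[[0,0,0],0]]'; python3 -m crank '[[[0,0,0],0],[[0,0,0],0],[[0,0,0],0],[[0,0,0],0],[[0,0,0],0],[[0,0,0],0]]' -1;  python3 -m crank '[[[0,0,-0.01],0],[[0,0,-0.03],0],[[0,0,-0.04],0],[[0,0,-0.04],0],[[0,0,-0.03],0],[[-0.02,0.05,0],0],[[-0.02,0.055,0],0],[[-0.009,0.055,0],0],[[0,0.06,0],0],[[0,0,0],0]]'
```

```text
time: 6.35
tcp_pos: [0.4638, -0.3034, 0.0344]
ee_rot: [0.0, 1.0, -0.0, 0.0]
ft_force: [-1.3, 0.9, 2.9]
grip_width: 0.0531
time: 7.1
tcp_pos: [0.4637, -0.3033, 0.0338]
ee_rot: [0.0, 1.0, -0.0, -0.0]
ft_force: [-0.2, -0.5, -0.3]
grip_width: 0.0853
time: 8.35
tcp_pos: [0.5129, -0.08, 0.1848]
ee_rot: [-0.003, 1.0, 0.0, 0.001]
ft_force: [-0.3, -1.1, -0.4]
grip_width: 0.0855
```

```bash
python3 -m crank '[[[0,0,0],0],[[0,0,0.04],0],[[0,0,0.04],0],[[0,0,0.035],0],[[0,0,0.02],0],[[0,0,0.016],0],[[0,0,0],0],[[0,0,0],0]]'; python3 -m crank '[[[0,0,0],0],[[0,0,0],0],[[0,0,0],0],[[0,0,0],0],[[0,0,0],0],[[0,0,0],0],[[0,0,0],0],[[0,0,0],0]]' 1; python3 -m crank '[[[0,0,-0.005],0],[[0,0,-0.01],0],[[0,0,-0.015],0],[[0,0,-0.015],0],[[0,0,-0.01],0],[[0,0,-0.005],0],[[0,0,0],0],[[0,0,0],0],[[0,0,0],0],[[0,0,0],0]]'; for i in 1 2 3; do python3 -m crank '[[[0,0,0],0]]'; done
```

```text
time: 9.35
tcp_pos: [0.5132, -0.0842, 0.0335]
ee_rot: [0.001, 1.0, -0.0, 0.001]
ft_force: [-0.1, 0.2, -0.0]
grip_width: 0.0856
time: 10.35
tcp_pos: [0.5133, -0.0836, 0.0339]
ee_rot: [-0.0, 1.0, -0.0, 0.001]
ft_force: [-0.8, -2.0, 6.4]
grip_width: 0.0532
time: 11.6
tcp_pos: [0.5125, -0.0834, 0.0924]
ee_rot: [0.0, 1.0, -0.0, -0.0]
ft_force: [0.7, -0.4, -4.0]
grip_width: 0.053
time: 11.72
tcp_pos: [0.5126, -0.0833, 0.0926]
ee_rot: [0.0, 1.0, -0.0, -0.0]
ft_force: [0.2, 0.5, -4.8]
grip_width: 0.0531
time: 11.85
tcp_pos: [0.5127, -0.0833, 0.0927]
ee_rot: [0.0, 1.0, -0.0, -0.0]
ft_force: [-0.4, -0.0, -4.9]
grip_width: 0.0526
time: 11.98
tcp_pos: [0.5127, -0.0833, 0.0928]
ee_rot: [0.0, 1.0, 0.0, -0.0]
ft_force: [-0.5, -0.2, -3.8]
grip_width: 0.0531
```

B weighs about 4.3 N, so it's the filled one. I'll carry it high over A to the tray.

```bash
python3 -m crank '[[[0,0,-0.01],0],[[0,0,-0.025],0],[[0,0,-0.03],0],[[0,0,-0.03],0],[[0,0,-0.015],0],[[0,0.015,0],0],[[-0.002,0.03,0],0],[[-0.004,0.04,0],0],[[-0.004,0.042,0],0],[[-0.004,0.042,0],0]]'; python3 -m crank '[[[-0.004,0.042,0],0],[[-0.004,0.042,0],0],[[-0.004,0.042,0],0],[[-0.004,0.036,0],0],[[0,0.025,0],0],[[0,0.015,0],0],[[0,0.005,0],0],[[0,0,0],0],[[0,0,0],0],[[0,0,0],0]]'; python3 - <<'E'
from h import *
p,X=cloud("scene");cv2.imwrite("pics/s2.png",p[150:450,150:550])
E
```

```text
time: 13.22
tcp_pos: [0.5256, 0.0874, 0.2012]
ee_rot: [0.0, 1.0, -0.0, -0.001]
ft_force: [0.1, -1.1, -4.9]
grip_width: 0.0529
time: 14.48
tcp_pos: [0.5429, 0.2919, 0.203]
ee_rot: [0.001, 1.0, 0.0, 0.0]
ft_force: [-0.1, -0.1, -4.1]
grip_width: 0.0531
```

View pics/s2.png

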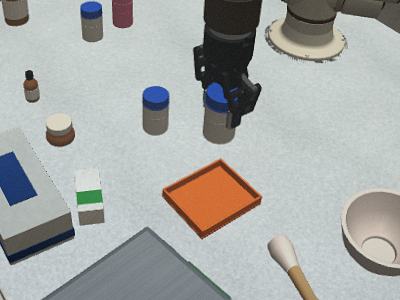

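C (crop 92,20) and A (155,110) are both standing. The held jar (220,115) hangs upright above the tray. Lowering it.

```bash
python3 -m crank '[[[0,0,0.015],0],[[0,0,0.03],0],[[0,0,0.035],0],[[0,0,0.03],0],[[0,0,0.02],0],[[0,0,0.012],0],[[0,0,0.008],0],[[0,0,0.005],0],[[0,0,0],0],[[0,0,0],0]]';  python3 -m crank '[[[0,0,0.003],0],[[0,0,0.003],0],[[0,0,0.002],0],[[0,0,0.002],0],[[0,0,0],0],[[0,0,0],0]]'
```

```text
time: 15.78
tcp_pos: [0.5432, 0.293, 0.0486]
ee_rot: [0.0, 1.0, 0.0, 0.001]
ft_force: [-0.1, 0.5, -4.9]
grip_width: 0.0533
time: 16.52
tcp_pos: [0.5429, 0.2927, 0.038]
ee_rot: [0.0, 1.0, 0.0, 0.0]
ft_force: [-0.9, -0.5, -2.3]
grip_width: 0.0529
```

Contact is starting: the load fell from 4.9 to 2.3 N. I'll go down another 1 mm and release.

```bash
python3 -m crank '[[[0,0,0.001],0],[[0,0,0],0],[[0,0,0],0]]';  python3 -m crank '[[[0,0,0],0],[[0,0,0],0],[[0,0,0],0],[[0,0,0],0],[[0,0,0],0],[[0,0,0],0]]' -1;  python3 -m crank '[[[0,0,-0.01],0],[[0,0,-0.03],0],[[0,0,-0.04],0],[[0,0,-0.04],0],[[0,0,-0.04],0],[[0.04,-0.04,0],0],[[0.04,-0.04,0],0],[[0.02,-0.05,0],0],[[0,-0.05,0],0],[[0,-0.044,0],0]]'
```

```text
time: 16.9
tcp_pos: [0.543, 0.2927, 0.0379]
ee_rot: [-0.0, 1.0, 0.0, 0.0]
ft_force: [-2.3, -1.4, 6.3]
grip_width: 0.0534
time: 17.65
tcp_pos: [0.5428, 0.2927, 0.0368]
ee_rot: [0.0, 1.0, 0.0, 0.0]
ft_force: [-1.4, 0.7, 0.4]
grip_width: 0.0854
time: 18.9
tcp_pos: [0.4423, 0.0672, 0.198]
ee_rot: [-0.0, 1.0, 0.0, 0.001]
ft_force: [0.8, 0.3, -0.2]
grip_width: 0.0857
```

```bash
python3 - <<'E'
from h import *
for n in("top","scene"):
    p,X=cloud(n);cv2.imwrite(f"pics/{n}3.png",p)
    m=cv2.inRange(cv2.cvtColor(p,cv2.COLOR_BGR2HSV),(95,90,40),(130,255,255))
    k,l,s,c=cv2.connectedComponentsWithStats(m)
    for i in range(1,k):
        P=X[l==i];P=P[~np.isnan(P[:,0])]
        if s[i,4]>150: print(n,c[i].round(),np.median(P,0).round(3),np.percentile(P,2,0).round(3),np.percentile(P,98,0).round(3))
E
```

```text
top [147. 103.] [0.716 0.337 0.028] [0.672 0.313 0.018] [0.921 0.48  0.037]
top [270.  42.] [0.849 0.109 0.076] [0.826 0.054 0.073] [0.873 0.166 0.079]
top [270.  85.] [0.789 0.113 0.022] [0.783 0.002 0.012] [0.795 0.225 0.03 ]
top [167. 202.] [0.541 0.289 0.093] [0.517 0.266 0.076] [0.565 0.315 0.096]
top [503. 241.] [ 0.461 -0.299  0.089] [ 0.438 -0.325  0.069] [ 0.485 -0.277  0.092]
scene [241. 160.] [ 0.469 -0.291  0.089] [ 0.441 -0.33   0.068] [ 0.491 -0.275  0.094]
scene [305. 248.] [0.524 0.077 0.089] [0.496 0.045 0.07 ] [0.546 0.097 0.093]
scene [162. 328.] [0.852 0.114 0.077] [0.827 0.053 0.075] [0.876 0.168 0.08 ]
scene [364. 319.] [0.55  0.3   0.094] [0.521 0.27  0.074] [0.571 0.319 0.097]
scene [181. 388.] [0.87  0.23  0.023] [0.8   0.014 0.011] [0.916 0.235 0.033]
```

View pics/scene3.png

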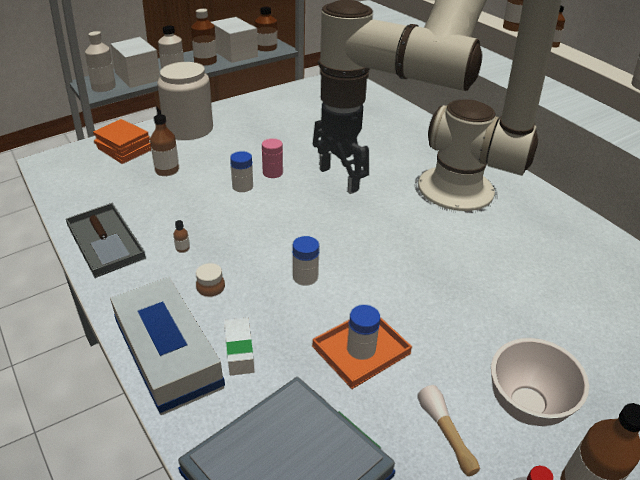

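The scene picture shows a jar standing upright in the middle of the tray (364,330). The other two jars stand at (241,170) and (305,260), with the pink one untouched beside C. The gripper is clear of everything.

```bash
python3 -m crank '[[[0,0,0],0],[[0,0,0],0]]'; python3 -c "
from station import arm
print(arm.finish_job())"
```

```text
time: 19.25
tcp_pos: [0.443, 0.0694, 0.1971]
ee_rot: [-0.0, 1.0, 0.0, 0.0]
ft_force: [0.1, 0.9, -0.2]
grip_width: 0.0861
the job is handed in; nothing more can be done
None
```

The filled jar is standing upright in the middle of the orange tray, and the two empty jars are standing on the counter. I handed the job in at about 19 s; it gave no verdict.

- **Finding the filled jar:** I lifted the jar near the pink look-alike first. It pulled about 0.6 N, so it was empty, and I set it back in its place. The middle jar pulled about 4.3 N, so it was the filled one, and I carried it to the tray. I did not lift the third jar, because only one is filled.
- **Last checks:** The jar in the tray has its lid centred near (0.543, 0.292), with the top about 4 mm higher than on the counter, so it rests on the tray floor. The two empty jars and the pink one are upright where they were, and the gripper is open and clear. In the last top picture the arm hid the third jar, so only the scene camera confirmed that one; none of the checks failed or disagreed.

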